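# Interlock three U-brackets and slide the pack under the caddy roof

## Robot

A 6-joint arm with a two-finger parallel gripper is mounted at the origin on a cart in front of the work surface, level with it; the furniture and walls round the work are solid. World frame = base frame: x ahead of the robot, y to its left, z up, the work surface at z = 0. Lengths are in mm, angles in degrees, forces in N, time in s.
With the tool pointing down it reaches from about 400 to 925 mm from the base axis. Payload 12.5 kg.
Tool frame: the origin (TCP) lies at the very end of the fingers, on their centre line; the grasp point (between the pads) lies 19 mm behind it (bot.grasp_offset is the distance from the TCP to the grasp point, in mm); z points along the fingers, y is the line along which they close (so a half turn about z gives the same grasp; the last joint's range is limited). The gripper opens to 95 mm and grips with 3 to 60 N. Pads are 20 mm wide; open, the fingers measure 119 mm over their backs; the gripper's body (75 mm by 180 mm) begins 59 mm behind the grasp point.
Start: joints at [69.981, 28.126, 89.318, -0, 62.55, -6.05], TCP at [150.852, 606.54, 214.661] pointing down, gripper open.
Joint ranges: [-177.58, 177.58], [-47.91, 125.51], [2.72, 160], [-65.01, 245.01], [3.68, 167.84], [-153.87, 153.87]. Speed limits (degrees/s): [127.2, 127.2, 159.86, 180, 180, 180].

## Interface

Orientations are given as a 3x3 rotation matrix whose columns are the frame's x, y, z axes.
In Python, from rig import monitor, snapshot, camera_model, order, nets, bot gives the robot as it stands. The module is installed in compiled form; this text tells all that it offers.
- The arm moves only by the shell command python3 -m crank 'ROWS' [FORCE]. ROWS is JSON, a list of rows, each an object of numbers: "rx", "ry", "rz": the turn, a rotation vector about the tool's x, y, z in degrees; "tx", "ty", "tz": the shift along the tool's x, y, z in cm; "grip": the gripper's target within -1 to 1 (fully open at 1, half-way at 0, shut at -1). In form: [{"rx": .., "ry": .., "rz": .., "tx": .., "ty": .., "tz": .., "grip": ..}, ...]. A call has 1 to 12 rows; each row is the pose to reach, as a shift and turn from the pose commanded when the call began, along the tool's axes at that moment; what a row does not reach only later rows make up. A row lasts 1/8 s, in which the tool goes at most 62.5 mm and 10.7 degrees, less where a joint would pass 70% of its speed; a pose out of reach is approached as far as the arm can. A call with a gripper value outside its range is refused whole. The fingers move at their own pace and stop on an object; FORCE is the grip in N (left out, the last holds). Time passes only in rows, so rows that repeat a pose let the fingers close. It gives the time, the measured TCP pose, the force, the opening and the grip force at its end, in the units of the state.
- monitor.get_state(): the state, without advancing time (a new reading comes with each control period).
- snapshot(name): name is "scene" or "side" or "wrist"; returns (picture, depth): 480x640x3 uint8, red, green, blue; 480x640 float32, mm along the optical axis (not along the pixel's ray), 0 where there is no reading.
- camera_model(name): a dict with "camera_matrix" (3x3 intrinsics, pixels), "world_to_cam" (4x4, takes a point from world to camera coordinates). Camera axes: x right, y down, z forward; pixel columns grow to the right and rows downward; lengths in mm; the calibration is good to about 2 mm. A picture is of the moment at which its call begins: read the wrist's pose just before it. camera_model takes no time and is no camera call; for the wrist camera it gives the pose at the moment of the call.
- order.job_done(): hands the job in; it is judged then, once.
Trained networks look in the newest picture that a camera, given by its name, has taken for a name from the list of things; names that differ only in an ending like _2 or _b are one class to them, and where a whole thing is asked for, a point or a joint stands for the part that bears it (a point fixed in the world has none). Each returns a list of dicts, best first, with "p" (0 to 1); they miss things now and then, are a little off and sometimes report something else, mostly with a low value. They report only what shows in the picture. A call takes as long as a camera call. They do not tell look-alikes from the thing itself.
- nets.masks_of(camera, label): "region" (480x640 bool, what is visible of it) and "box" ([left, top, right, bottom] in pixels, round what is visible of it).
- nets.mark_of(camera, label): "at" ([column, row] in pixels: a listed point, or the origin of a listed thing).
The state is a dict: "clock": time; "joint_positions": joint angles; "joint_vel": joint speeds; "joint_torque": joint torques, N m; "tool_pos": TCP position; "ee_rot": TCP orientation; "force": force on the tool from outside, world axes, zero at the start; "moment": the same for the moment, N m; "gripper_width": finger opening in mm; "gripper_force": force on a finger pad.
Only numpy, scipy, OpenCV 4.12 (cv2) and the standard library are available. Lean on these libraries where they do the work, as an engineer would, in place of code of your own. Each camera call takes 0.05 s, during which the arm holds its last target. There are 200 camera calls.

## Task

Pack the three U-brackets into the blue desk caddy. Lay the loose silver bracket flat in the caddy's tray beside the silver one already there, still open-up, then set the orange open-down bracket astride the two so that one of its flanges drops into each silver channel and it sits fully down. Then slide the interlocked pack along the tray, under the roof, until all three are fully home against the back stop, and leave the other things on the desk where they are.

Things in the scene. Friction and masses are not known exactly. Their poses are not given: they have to be found in the camera images.
- caddy: Blue plastic caddy fixed to the desk, 160 (x) x 94 (y) mm. Origin: centre of its underside, on the desk; +x from its open front end (x = -80 mm, no wall) to its back stop, z up. Floor top at z = 6. Rails 16 high, inner faces at y = +39 and -39, and in line with them the walls of the roofed bay at the back: a guide 78 wide, 6 more than two brackets side by side.
- tray (a point): Centre of the open tray's floor, at x = -24, z = 6 mm of the caddy. The tray, free from above, runs from x = -80 to x = 39.
- bay (a point): Foot of the back stop's inner face, mid-width: x = 74, z = 6 mm of the caddy. The roof covers x = 39 to 80, underside at z = 50, top at z = 56. A 50 mm bracket fully home has its origin at x = 49 and sticks 15 mm out of the bay, so it can be pushed home from the front end with nothing else entering the bay. The nested pack's top is at z = 44.
- bracket_a: Silver U-bracket, loose, lying open-up in the left (+y) lane of the tray. 50 mm long (x), 36 wide (y), 30 high (z), 65 g. Origin: centre of its underside, z up. Web 8 mm thick (z 0 to 8); two flanges along x, 4 mm thick, at y = +-14 to +-18, up to z = 30; the channel between is 28 wide, open at the top and both ends.
- bracket_b: Silver U-bracket, loose on the desk, lying open-up; same shape, size and frame as bracket_a, 45 to 90 g. Its two end faces (50 mm apart along x) can be gripped at the web, z 0 to 8. (The brown desk top is 2 mm higher than the green one.)
- bracket_c: Orange U-bracket, loose on the desk, lying open-down; same size, 45 to 90 g. Origin: centre of its underside (plane of the flange tips), z up. Web on top, z 22 to 30; flanges at y = +-14 to +-18, z 0 to 22. Its end faces (50 mm apart along x) can be gripped at the web. Astride the others its origin is 14 mm above the caddy's underside, its web resting on their inner flanges.
- stapler: Bystander: red and black stapler, 150 x 34 x 42 mm, origin under its centre.
- tape_roll: Bystander: roll of tape, 96 mm across, 25 high, origin under its centre.
- tape_measure: Bystander: yellow tape measure, 60 x 66 x 31 mm, origin under its centre.
- eraser: Bystander: eraser in a brown sleeve, 23 x 55 x 13 mm, origin under its centre.
- pen_marker: Bystander: white marker pen with blue cap, 17 x 135 x 16 mm, lying, origin under its centre.
- glue_stick: Bystander: standing glue stick, 28 mm across, 94 high, origin under its centre.
- calculator: Bystander: desk calculator, 201 x 148 x 38 mm, origin under its centre.
- ink_pad: Bystander: blue ink pad case, 79 x 117 x 15 mm, origin under its centre.
Mind the look-alikes: they are no part of the job. Leave any purple or red look-alike of the bracket_b alone.

How it is judged:
By the outcome, as a careful person would: the job done as asked, in the order asked, and still so for the second after the job is handed in, with the robot touching nothing.
It also fails if it takes over 64 s, if anything falls off the work surface, if the arm or the gripper's body presses on something with over 40 N, if the wrist force passes 120 N, or if a joint passes its speed limit or range.

## Working session

There is one attempt and no reset: what is moved stays moved. The work goes in short steps, Python scripts to look and compute and a shell command to move; the robot and the scene stay as the last step left them, time stands still between calls to the robot, and variables do not carry over. Pictures are saved under pics/ and viewed, at most 11 in all, crops included, and the job is handed in when it is done.

```bash
mkdir -p pics; python3 - <<'E'
from rig import *
import cv2,numpy as np
ims=[]
for n in("scene","side"):
    p,d=snapshot(n); np.savez(f"{n}0.npz",p=p,d=d,**camera_model(n))
    cv2.imwrite(f"pics/{n}0.png",p[...,::-1])
    for l in("caddy","bracket_a","bracket_c","tray","bay"):
        try:
            f=nets.masks_of if l not in("tray","bay") else nets.mark_of
            print(n,l,[(round(r["p"],2),r.get("box",r.get("at"))) for r in f(n,l)])
        except Exception as e: print(n,l,e)
s=monitor.get_state();print(s["clock"],s["tool_pos"],s["ee_rot"],s["force"],s["gripper_width"])
E
```

```text
scene caddy [(0.8, [314.9, 188.7, 371.8, 239.3]), (0.63, [311.8, 263.5, 325.7, 276.9])]
scene bracket_a [(0.72, [307.3, 261.3, 329.4, 280.4]), (0.69, [377.2, 174.7, 394.0, 188.3]), (0.63, [264.8, 268.5, 274.0, 293.8]), (0.59, [343.7, 216.2, 359.7, 231.1]), (0.56, [412.0, 179.8, 427.2, 191.9]), (0.56, [411.1, 151.2, 428.4, 167.5]), (0.55, [365.3, 192.7, 387.2, 207.6]), (0.33, [316.3, 191.4, 369.6, 239.9]), (0.24, [388.0, 221.4, 402.4, 229.5])]
scene bracket_c [(0.72, [307.3, 261.3, 329.4, 280.4]), (0.69, [377.2, 174.7, 394.0, 188.3]), (0.63, [264.8, 268.5, 274.0, 293.8]), (0.59, [343.7, 216.2, 359.7, 231.1]), (0.56, [412.0, 179.8, 427.2, 191.9]), (0.56, [411.1, 151.2, 428.4, 167.5]), (0.55, [365.3, 192.7, 387.2, 207.6]), (0.33, [316.3, 191.4, 369.6, 239.9]), (0.24, [388.0, 221.4, 402.4, 229.5])]
scene tray [(0.78, [347.1, 219.3])]
scene bay [(0.79, [326.8, 207.4]), (0.23, [385.4, 185.2])]
side caddy [(0.69, [295.4, 208.6, 359.3, 250.6])]
side bracket_a [(0.8, [316.2, 276.7, 338.4, 292.8]), (0.76, [364.6, 165.3, 385.2, 176.4]), (0.69, [381.9, 181.0, 398.6, 200.0]), (0.61, [328.6, 223.3, 350.6, 240.9]), (0.5, [340.7, 201.0, 362.3, 216.2])]
side bracket_c [(0.8, [316.2, 276.7, 338.4, 292.8]), (0.76, [364.6, 165.3, 385.2, 176.4]), (0.69, [381.9, 181.0, 398.6, 200.0]), (0.61, [328.6, 223.3, 350.6, 240.9]), (0.5, [340.7, 201.0, 362.3, 216.2])]
side tray [(0.74, [336.0, 233.3]), (0.19, [389.2, 230.4])]
side bay [(0.6, [301.2, 226.3]), (0.35, [337.7, 171.7])]
0.6 [150.83377004 606.53826955 214.64866946] [[-9.70435526e-01  2.41360498e-01 -5.12998068e-06]
 [ 2.41360497e-01  9.70435525e-01  5.22683068e-05]
 [ 1.75938200e-05  4.94848471e-05 -9.99999999e-01]] [-0.41124852  0.67400867 -0.21509411] 94.91728967805597
```

```bash
cat > h.py <<'E'
import numpy as np,cv2
def world(u,v,z,K,T):
    "pixel column, row and depth -> world"
    u,v,z=map(np.asarray,(u,v,z))
    c=np.stack([(u-K[0,2])/K[0,0]*z,(v-K[1,2])/K[1,1]*z,z],-1)
    R=T[:3,:3]; return (c-T[:3,3])@R
def load(n):
    f=np.load(n+".npz"); return f["p"],f["d"],f["camera_matrix"],f["world_to_cam"]
E
python3 - <<'E'
from h import *
o=[]
for n,(a,b) in(("scene0",(250,135)),("side0",(260,150))):
    p,d,K,T=load(n)
    o.append(cv2.resize(p[b:b+150,a:a+200],None,fx=4,fy=4,interpolation=cv2.INTER_CUBIC))
    cv2.imwrite(f"pics/{n}c.png",o[-1][...,::-1])
    print(n,(-T[:3,:3].T@T[:3,3]).round())
p,d,K,T=load("scene0")
for u,v in [(318,270),(385,180),(269,280),(351,223),(419,185),(419,158),(376,200),(327,207)]:
    print(u,v,world(u,v,d[v,u],K,T).round(), p[v,u])
p,d,K,T=load("side0"); print()
for u,v in [(327,284),(375,170),(390,190),(340,232),(351,208),(301,226)]:
    print(u,v,world(u,v,d[v,u],K,T).round(), p[v,u])
E
```

```text
scene0 [ -63.  939. 1483.]
side0 [ 353. 1141.  823.]
318 270 [482.  62.  28.] [228 144  43]
385 180 [ 483. -378.   30.] [197 204 186]
269 280 [568. 195.  74.] [112 108  95]
351 223 [ 494. -162.   14.] [217 222 204]
419 185 [ 377. -431.   16.] [124  58 151]
419 158 [ 440. -567.    2.] [183  32  27]
376 200 [ 473. -297.   10.] [212  57  54]
327 207 [ 575. -145.   61.] [32 47 79]

327 284 [491.  70.  26.] [139  76  36]
375 170 [ 433. -569.   18.] [116  26  25]
390 190 [ 377. -414.   32.] [78 37 94]
340 232 [ 492. -169.   21.] [148 147 139]
351 208 [ 477. -283.   32.] [148  34  33]
301 226 [ 591. -140.   45.] [22 44 85]
```

View pics/scene0c.png

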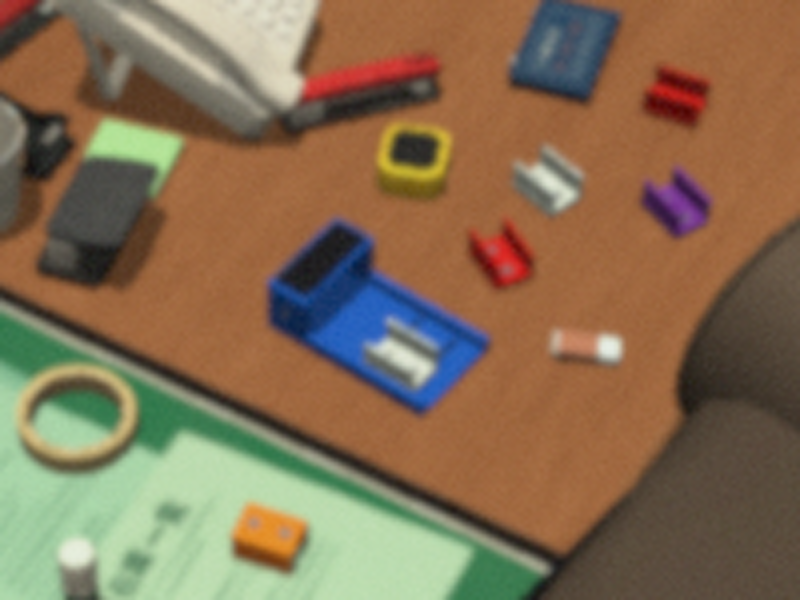

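View pics/side0c.png

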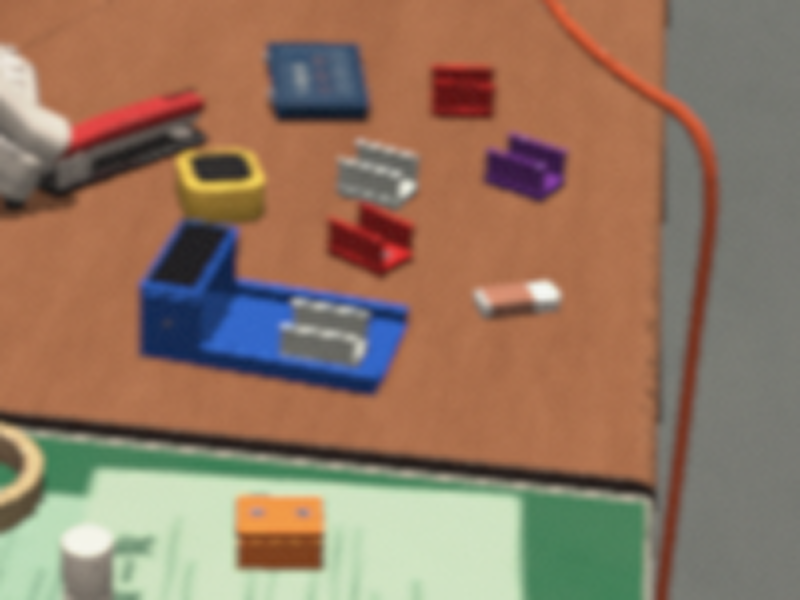

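The scene view shows silver b at about (385,180), orange c at (318,269), the caddy at (345,215) with bracket_a in it at (351,223). The look-alikes are red at (376,199), purple at (419,186) and red at (420,159). The side view agrees.

```bash
python3 - <<'E'
from rig import *
import numpy as np
s=monitor.get_state();R=np.array(s["ee_rot"]);p=np.array(s["tool_pos"])
T=camera_model("wrist");K=T["camera_matrix"];T=T["world_to_cam"]
c=-T[:3,:3].T@T[:3,3]
print("cam in tool",R.T@(c-p),"\naxes in tool\n",(R.T@T[:3,:3].T).round(3),K)
# goal: tool over (490,-170,300), tool y along world x?
for g in [(430,20,330),(430,-270,330)]: print((R.T@(np.array(g)-p)/10).round(1))
E
```

```text
cam in tool [  67.0152787     0.67728755 -170.42207966] 
axes in tool
 [[ 0.    -0.971 -0.241]
 [ 1.    -0.     0.001]
 [-0.001 -0.241  0.971]] [[337.95523192   0.         323.08970808]
 [  0.         337.95523192 240.92348465]
 [  0.           0.           1.        ]]
[-41.2 -50.2 -11.5]
[-48.2 -78.3 -11.5]
```

```bash
python3 -m crank '[{"tx":-43,"ty":-36.4,"tz":-2.5,"rz":76},{"tx":-43,"ty":-36.4,"tz":-2.5,"rz":76},{"tx":-43,"ty":-36.4,"tz":-2.5,"rz":76},{"tx":-43,"ty":-36.4,"tz":-2.5,"rz":76},{"tx":-43,"ty":-36.4,"tz":-2.5,"rz":76},{"tx":-43,"ty":-36.4,"tz":-2.5,"rz":76},{"tx":-43,"ty":-36.4,"tz":-2.5,"rz":76},{"tx":-43,"ty":-36.4,"tz":-2.5,"rz":76},{"tx":-43,"ty":-36.4,"tz":-2.5,"rz":76},{"tx":-51.9,"ty":-72.3,"tz":-2.5,"rz":76},{"tx":-51.9,"ty":-72.3,"tz":-2.5,"rz":76},{"tx":-51.9,"ty":-72.3,"tz":-2.5,"rz":76}]'
```

```text
invalid input
```

```bash
python3 -m crank '[{"rx":0,"ry":0,"rz":76,"tx":-43,"ty":-36.4,"tz":-2.5,"grip":1},{"rx":0,"ry":0,"rz":76,"tx":-43,"ty":-36.4,"tz":-2.5,"grip":1},{"rx":0,"ry":0,"rz":76,"tx":-43,"ty":-36.4,"tz":-2.5,"grip":1},{"rx":0,"ry":0,"rz":76,"tx":-43,"ty":-36.4,"tz":-2.5,"grip":1},{"rx":0,"ry":0,"rz":76,"tx":-43,"ty":-36.4,"tz":-2.5,"grip":1},{"rx":0,"ry":0,"rz":76,"tx":-43,"ty":-36.4,"tz":-2.5,"grip":1},{"rx":0,"ry":0,"rz":76,"tx":-43,"ty":-36.4,"tz":-2.5,"grip":1},{"rx":0,"ry":0,"rz":76,"tx":-43,"ty":-36.4,"tz":-2.5,"grip":1},{"rx":0,"ry":0,"rz":76,"tx":-43,"ty":-36.4,"tz":-2.5,"grip":1},{"rx":0,"ry":0,"rz":76,"tx":-51.9,"ty":-72.3,"tz":-2.5,"grip":1},{"rx":0,"ry":0,"rz":76,"tx":-51.9,"ty":-72.3,"tz":-2.5,"grip":1},{"rx":0,"ry":0,"rz":76,"tx":-51.9,"ty":-72.3,"tz":-2.5,"grip":1}]'
```

```text
clock: 2.1
tool_pos: [479.5, -38.8, 239.8]
ee_rot: [[-0.001, 1.0, 0.001], [1.0, 0.001, -0.0], [-0.0, 0.001, -1.0]]
force: [1.2, 0.4, -0.4]
gripper_width: 94.9
gripper_force: 0.0
```

```bash
cat > look.py <<'E'
import sys
from rig import *
import numpy as np,cv2
n=sys.argv[1]
s=monitor.get_state();m=camera_model("wrist");p,d=snapshot("wrist")
np.savez(n+".npz",p=p,d=d,**m);cv2.imwrite(f"pics/{n}.png",p[...,::-1])
print(s["clock"],s["tool_pos"].round(1) if hasattr(s["tool_pos"],"round") else s["tool_pos"])
E
python3 look.py w1
python3 -m crank '[{"rx":0,"ry":0,"rz":0,"tx":-18,"ty":0,"tz":0,"grip":1},{"rx":0,"ry":0,"rz":0,"tx":-18,"ty":0,"tz":0,"grip":1},{"rx":0,"ry":0,"rz":0,"tx":-18,"ty":0,"tz":0,"grip":1},{"rx":0,"ry":0,"rz":0,"tx":-18,"ty":0,"tz":0,"grip":1}]'
python3 look.py w2
```

```text
2.1 [479.5 -38.8 239.8]
clock: 2.65
tool_pos: [479.6, -220.0, 239.3]
ee_rot: [[0.004, 1.0, 0.0], [1.0, -0.004, -0.0], [-0.0, 0.0, -1.0]]
force: [0.7, 0.4, -1.0]
gripper_width: 95.1
gripper_force: 0.0
2.65 [ 479.6 -220.   239.3]
```

View pics/w1.png

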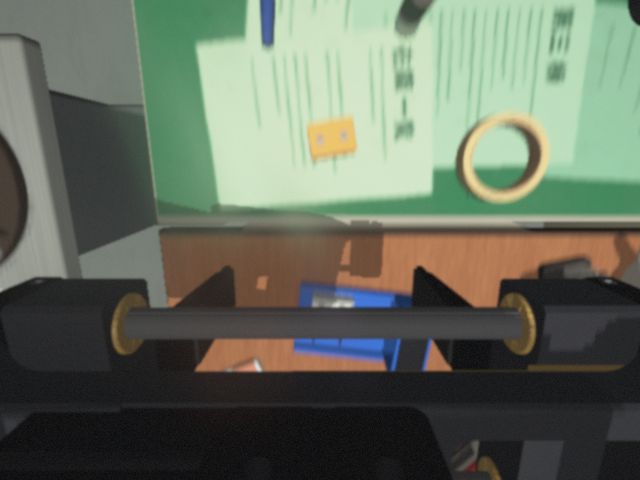

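View pics/w2.png

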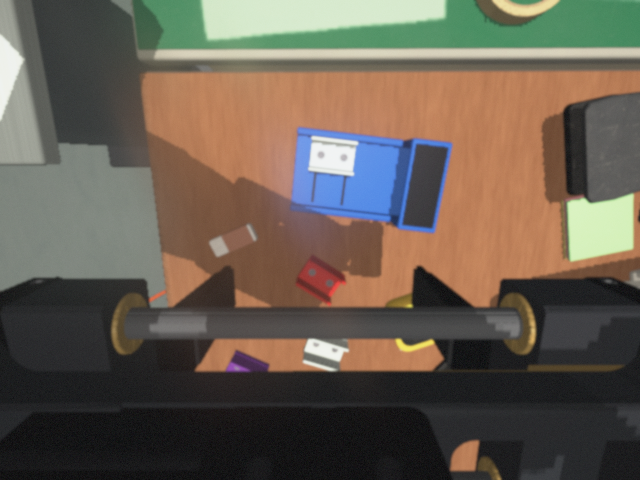

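w1 shows orange c at (332,138). w2 shows the caddy at (298–450,128–232) with a at (332,155), the red look-alike at (320,278), and b partly hidden at (326,351). I'll measure c and the caddy, then move on for a clear view of b.

```bash
python3 -m crank '[{"rx":0,"ry":0,"rz":0,"tx":-15,"ty":0,"tz":0,"grip":1},{"rx":0,"ry":0,"rz":0,"tx":-15,"ty":0,"tz":0,"grip":1},{"rx":0,"ry":0,"rz":0,"tx":-15,"ty":0,"tz":0,"grip":1},{"rx":0,"ry":0,"rz":0,"tx":-15,"ty":0,"tz":0,"grip":1}]'
python3 look.py w3
cat > meas.py <<'E'
from h import *
def pts(n,f,box):
    p,d,K,T=load(n); a,b,c,e=box
    v,u=np.mgrid[b:e,a:c]; q=p[b:e,a:c].astype(int); z=d[b:e,a:c]
    h=cv2.cvtColor(p[b:e,a:c],cv2.COLOR_RGB2HSV).astype(int)
    m=f(h)&(z>0)
    k,l,st,_=cv2.connectedComponentsWithStats(m.astype(np.uint8)); m=l==1+st[1:,4].argmax()
    return world(u[m],v[m],z[m],K,T)
def rep(name,P,zlo=None,zhi=None):
    z=P[:,2]; print(name,len(P),"z pct",np.percentile(z,[2,10,50,90,98]).round(1))
    if zlo is not None:P=P[(z>zlo)&(z<zhi)]
    r=cv2.minAreaRect(P[:,:2].astype(np.float32)); print("  rect",np.round(r[0],1),np.round(r[1],1),round(r[2],1),"n",len(P))
E
python3 - <<'E'
from meas import *
orange=lambda h:(h[...,0]>8)&(h[...,0]<25)&(h[...,1]>120)&(h[...,2]>120)
blue=lambda h:(h[...,0]>100)&(h[...,0]<125)&(h[...,1]>130)
grey=lambda h:(h[...,1]<60)&(h[...,2]>90)
P=pts("w1",orange,(290,100,370,175)); rep("c",P,20,40)
P=pts("w2",blue,(280,115,470,245)); rep("caddy",P); rep("rails",P,12,30); rep("roof",P,45,70);rep("floor",P,-5,11)
P=pts("w2",grey,(300,130,362,180)); rep("a",P);rep("a top",P,28,50);rep("a web",P,5,20)
E
```

```text
clock: 3.2
tool_pos: [479.9, -366.7, 239.2]
ee_rot: [[0.0, 1.0, -0.0], [1.0, -0.0, 0.001], [0.001, -0.0, -1.0]]
force: [0.0, 0.7, -0.2]
gripper_width: 95.0
gripper_force: 0.0
3.2 [ 479.9 -366.7  239.2]
c 1047 z pct [ 1.9 25.1 30.1 31.2 31.8]
  rect [489.2  50.4] [47.2 28. ] 9.7 n 945
caddy 6971 z pct [ 6.9  7.6  8.9 56.7 58.3]
  rect [ 526.1 -175. ] [ 91.6 155.9] 83.2 n 6971
rails 6971 z pct [ 6.9  7.6  8.9 56.7 58.3]
  rect [ 510.6 -173.2] [ 91.5 124.4] 83.4 n 1064
roof 6971 z pct [ 6.9  7.6  8.9 56.7 58.3]
  rect [ 583.9 -181.8] [91.6 39.4] 83.2 n 912
floor 6971 z pct [ 6.9  7.6  8.9 56.7 58.3]
  rect [ 513.  -173.7] [ 79.3 127.1] 83.1 n 4958
a 1604 z pct [ 8.3 15.4 16.8 38.4 39.2]
  rect [ 489.8 -150.8] [40.3 51.3] 83.0 n 1604
a top 1604 z pct [ 8.3 15.4 16.8 38.4 39.2]
  rect [ 490.6 -150.1] [36.  48.1] 83.1 n 383
a web 1604 z pct [ 8.3 15.4 16.8 38.4 39.2]
  rect [ 489.8 -150.8] [40.3 51.3] 83.0 n 1196
```

View pics/w3.png

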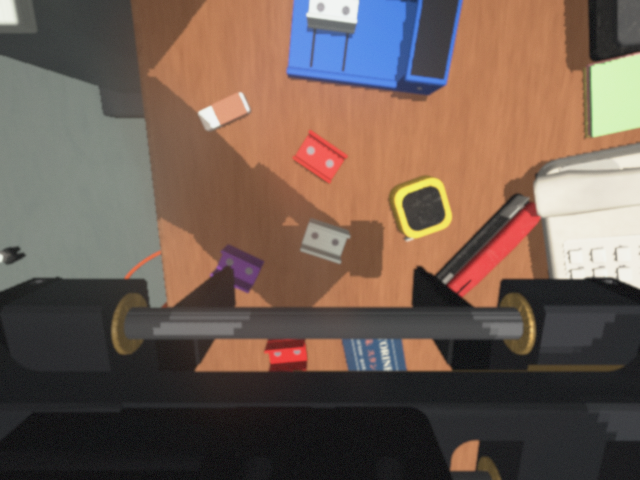

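w3 shows b clear at (326,241), with the purple look-alike at (240,267) and the red one at (320,157).

```bash
python3 - <<'E'
from meas import *
grey=lambda h:(h[...,1]<70)&(h[...,2]>85)
P=pts("w3",grey,(290,210,360,272)); rep("b",P);rep("b top",P,25,45);rep("b web",P,5,20)
red=lambda h:((h[...,0]<8)|(h[...,0]>172))&(h[...,1]>120)
P=pts("w3",red,(285,125,360,190)); rep("red",P)
pur=lambda h:(h[...,0]>125)&(h[...,0]<160)&(h[...,1]>80)
P=pts("w3",pur,(205,235,275,297)); rep("pur",P)
p,d,K,T=load("w3");print(world(305,261,d[261,305],K,T),world(300,280,d[280,300],K,T), world(410,180,d[180,410],K,T))
E
```

```text
b 1458 z pct [ 2.3  9.3 11.1 32.  33.1]
  rect [ 482.8 -398.7] [45.8 54.7] 71.3 n 1458
b top 1458 z pct [ 2.3  9.3 11.1 32.  33.1]
  rect [ 482.5 -393.7] [36.5 49.5] 71.4 n 384
b web 1458 z pct [ 2.3  9.3 11.1 32.  33.1]
  rect [ 483.2 -392.1] [32.9 50. ] 71.7 n 935
red 1468 z pct [ 2.1  9.1 10.7 32.3 33.2]
  rect [ 476.  -297.4] [40.6 53.4] 55.7 n 1468
pur 892 z pct [ 8.8  9.5 12.2 32.1 33.7]
  rect [ 389.1 -402. ] [122.6  51.2] 62.9 n 892
[ 457.56422274 -425.17366981    1.9842265 ] [ 450.96527079 -449.92555206    3.64995434] [ 581.67766092 -324.04247445   10.15769355]
```

```bash
python3 -m crank '[{"rx":0,"ry":0,"rz":18.6,"tx":-2.4,"ty":0.3,"tz":17.5,"grip":0.55},{"rx":0,"ry":0,"rz":18.6,"tx":-2.4,"ty":0.3,"tz":17.5,"grip":0.55},{"rx":0,"ry":0,"rz":18.6,"tx":-2.4,"ty":0.3,"tz":17.5,"grip":0.55},{"rx":0,"ry":0,"rz":18.6,"tx":-2.4,"ty":0.3,"tz":17.5,"grip":0.55},{"rx":0,"ry":0,"rz":18.6,"tx":-2.4,"ty":0.3,"tz":17.5,"grip":0.55}]' 25; python3 look.py w4; python3 - <<'E'
from rig import *
import numpy as np
s=monitor.get_state();R=np.array(s["ee_rot"]);print(R.round(3)); print((R.T@(np.array([482.5,-393.7,4.5])-s["tool_pos"])/10).round(2))
E
```

```text
clock: 3.88
tool_pos: [483.9, -390.1, 66.7]
ee_rot: [[0.317, 0.948, 0.001], [0.948, -0.317, -0.001], [-0.001, 0.002, -1.0]]
force: [0.0, 0.7, 0.0]
gripper_width: 73.9
gripper_force: 0.0
3.875 [ 483.9 -390.1   66.7]
[[ 0.317  0.948  0.002]
 [ 0.948 -0.317 -0.002]
 [-0.001  0.003 -1.   ]]
[-0.34 -0.06  6.27]
```

View pics/w4.png

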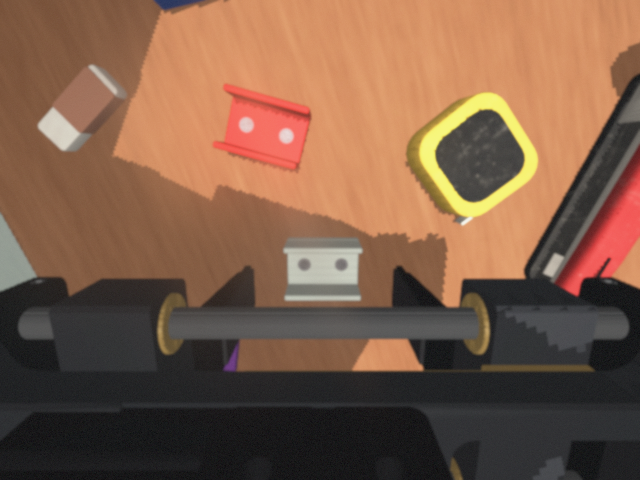

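b is square between the fingers at (323,268), and the fingers clear their neighbours. I'll refit its position from here.

```bash
python3 - <<'E'
from meas import *
grey=lambda h:(h[...,1]<80)&(h[...,2]>60)
P=pts("w4",grey,(270,230,375,303)); rep("b",P);rep("b top",P,28,45);rep("b web",P,6,16)
E
```

```text
b 4784 z pct [ 2.2  9.4 11.3 32.1 33. ]
  rect [ 480.3 -401. ] [51.1 57.7] 71.1 n 4784
b top 4784 z pct [ 2.2  9.4 11.3 32.1 33. ]
  rect [ 482.5 -394. ] [36.1 49.6] 71.1 n 1141
b web 4784 z pct [ 2.2  9.4 11.3 32.1 33. ]
  rect [ 482.9 -392.7] [33.4 50. ] 71.7 n 2528
```

```bash
python3 -m crank '[{"rx":0,"ry":0,"rz":0,"tx":-0.35,"ty":-0.05,"tz":4,"grip":0.55},{"rx":0,"ry":0,"rz":0,"tx":-0.35,"ty":-0.05,"tz":6.2,"grip":0.55},{"rx":0,"ry":0,"rz":0,"tx":-0.35,"ty":-0.05,"tz":6.2,"grip":-0.2},{"rx":0,"ry":0,"rz":0,"tx":-0.35,"ty":-0.05,"tz":6.2,"grip":-0.2},{"rx":0,"ry":0,"rz":0,"tx":-0.35,"ty":-0.05,"tz":6.2,"grip":-0.2},{"rx":0,"ry":0,"rz":0,"tx":-0.35,"ty":-0.05,"tz":6.2,"grip":-0.2}]' 25
```

```text
clock: 4.68
tool_pos: [481.9, -394.2, 4.0]
ee_rot: [[0.318, 0.948, 0.002], [0.948, -0.318, -0.001], [-0.001, 0.002, -1.0]]
force: [-0.7, 2.3, 7.9]
gripper_width: 49.3
gripper_force: 25.0
```

```bash
python3 -m crank '[{"rx":0,"ry":0,"rz":0,"tx":0,"ty":0,"tz":-4,"grip":-0.2},{"rx":0,"ry":0,"rz":0,"tx":0,"ty":0,"tz":-8,"grip":-0.2},{"rx":0,"ry":0,"rz":-11.8,"tx":5,"ty":-1.6,"tz":-8,"grip":-0.2},{"rx":0,"ry":0,"rz":-11.8,"tx":10,"ty":-3.1,"tz":-8,"grip":-0.2},{"rx":0,"ry":0,"rz":-11.8,"tx":15,"ty":-4.6,"tz":-8,"grip":-0.2},{"rx":0,"ry":0,"rz":-11.8,"tx":19.6,"ty":-6.1,"tz":-8,"grip":-0.2},{"rx":0,"ry":0,"rz":-11.8,"tx":19.6,"ty":-6.1,"tz":-8,"grip":-0.2},{"rx":0,"ry":0,"rz":-11.8,"tx":19.6,"ty":-6.1,"tz":-8,"grip":-0.2}]' 25; python3 look.py w5; python3 - <<'E'
from rig import *
from meas import *
s=monitor.get_state();R=np.array(s["ee_rot"]);print(R.round(3)); print((R.T@(np.array([486.4,-188.9,11])-s["tool_pos"])/10).round(2))
blue=lambda h:(h[...,0]>100)&(h[...,0]<125)&(h[...,1]>110)
grey=lambda h:(h[...,1]<80)&(h[...,2]>70)
P=pts("w5",blue,(150,40,600,275)); rep("caddy",P);rep("roof",P,45,70)
E
```

```text
clock: 5.68
tool_pos: [486.4, -189.2, 83.1]
ee_rot: [[0.117, 0.993, 0.001], [0.993, -0.117, -0.001], [-0.0, 0.001, -1.0]]
force: [-0.3, 0.1, -0.8]
gripper_width: 49.9
gripper_force: 25.0
5.675 [ 486.4 -189.2   83.1]
[[ 0.118  0.993  0.001]
 [ 0.993 -0.118 -0.   ]
 [-0.     0.001 -1.   ]]
[ 0.07 -0.    7.19]
caddy 12840 z pct [ 7.2  7.8  8.8 57.3 58.5]
  rect [ 541.9 -172.9] [ 84.  127.2] 83.6 n 12840
roof 12840 z pct [ 7.2  7.8  8.8 57.3 58.5]
  rect [ 585.6 -169.3] [67.  40.7] 83.0 n 2252
```

View pics/w5.png

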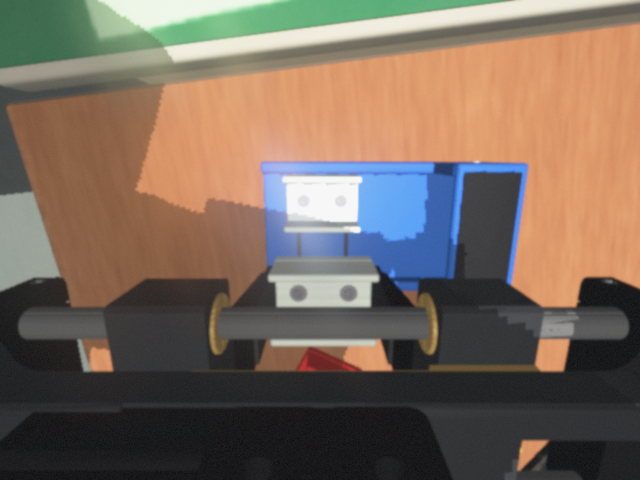

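b is held square at (323,285), with a in its lane at (321,200). I'll check the lane clearance numerically before lowering.

```bash
python3 - <<'E'
from meas import *
p,d,K,T=load("w5")
v,u=np.mgrid[150:300,250:420]; W=world(u,v,d[150:300,250:420],K,T)-[525.3,-174.9,2]
a=np.deg2rad(-6.8); X=W[...,0]*np.cos(a)+W[...,1]*np.sin(a); Y=-W[...,0]*np.sin(a)+W[...,1]*np.cos(a); Z=W[...,2]
# profile along caddy y at column through bracket, z classes
for c in (50,72,95):
    print(c,[(round(float(Y[i,c])),round(float(Z[i,c]))) for i in range(8,150,3)])
for n,m in (("a top",(Z>32)&(Z<42)),("b top",(Z>85)&(Z<125)),("rail+y",(Z>12)&(Z<19)&(Y>36))):
    if m.sum(): print(n,np.percentile(X[m],[1,99]).round(1),np.percentile(Y[m],[1,99]).round(1),np.median(Z[m]).round(1))
E
```

```text
50 [(49, 0), (47, 16), (45, 17), (43, 17), (41, 16), (38, 6), (38, 36), (36, 37), (33, 13), (31, 15), (28, 14), (26, 15), (24, 14), (22, 15), (20, 15), (18, 16), (16, 15), (14, 14), (12, 15), (10, 15), (7, 15), (6, 20), (6, 30), (5, 36), (3, 36), (-5, 6), (-8, 7), (-10, 7), (-12, 8), (-15, 6), (-17, 8), (-19, 6), (-22, 7), (-1, 84), (-1, 88), (-1, 95), (-1, 98), (-1, 102), (-1, 108), (-2, 109), (-3, 108), (-4, 109), (-15, 87), (-16, 88), (-17, 89), (-19, 88), (-21, 88), (-23, 88)]
72 [(49, 1), (47, 14), (45, 17), (43, 18), (41, 17), (38, 6), (38, 35), (36, 36), (33, 15), (31, 14), (29, 15), (26, 14), (24, 15), (22, 13), (20, 14), (18, 14), (16, 14), (14, 13), (12, 14), (10, 15), (7, 15), (6, 19), (6, 31), (5, 37), (3, 36), (-5, 7), (-8, 7), (-10, 7), (-12, 7), (-14, 7), (-17, 6), (-19, 7), (-22, 5), (-1, 83), (-1, 88), (-1, 94), (-1, 99), (-1, 102), (-1, 107), (-1, 110), (-3, 110), (-5, 109), (-14, 88), (-16, 87), (-17, 88), (-20, 86), (-21, 88), (-22, 88)]
95 [(49, 2), (47, 15), (45, 17), (43, 17), (41, 16), (38, 6), (38, 36), (36, 37), (34, 35), (31, 14), (28, 13), (26, 15), (24, 14), (22, 15), (20, 14), (18, 15), (16, 15), (14, 14), (12, 15), (9, 14), (7, 15), (6, 17), (6, 30), (5, 36), (3, 37), (-6, 5), (-8, 7), (-10, 7), (-12, 7), (-15, 6), (-17, 7), (-19, 5), (-21, 7), (-1, 84), (-1, 89), (-1, 95), (-1, 99), (-1, 103), (-1, 107), (-2, 109), (-3, 110), (-5, 109), (-14, 88), (-16, 87), (-17, 88), (-19, 88), (-21, 87), (-23, 88)]
a top [-61.4 -13.3] [ 2.4 37.8] 36.1
b top [-67.3  -4.4] [-22.5  -0.6] 97.9
rail+y [-77.7  27.7] [38.1 46.8] 16.2
```

```bash
python3 -m crank '[{"rx":0,"ry":0,"rz":0,"tx":0.05,"ty":0,"tz":4,"grip":-0.2},{"rx":0,"ry":0,"rz":0,"tx":0.05,"ty":0,"tz":6.5,"grip":-0.2},{"rx":0,"ry":0,"rz":0,"tx":0.05,"ty":0,"tz":7.25,"grip":-0.2},{"rx":0,"ry":0,"rz":0,"tx":0.05,"ty":0,"tz":7.25,"grip":-0.2}]' 25;
python3 -m crank '[{"rx":0,"ry":0,"rz":0,"tx":0,"ty":0,"tz":0,"grip":0.35},{"rx":0,"ry":0,"rz":0,"tx":0,"ty":0,"tz":0,"grip":0.35},{"rx":0,"ry":0,"rz":0,"tx":0,"ty":0,"tz":0,"grip":0.35},{"rx":0,"ry":0,"rz":0,"tx":0,"ty":0,"tz":-4,"grip":0.35},{"rx":0,"ry":0,"rz":0,"tx":0,"ty":0,"tz":-10,"grip":0.35},{"rx":0,"ry":0,"rz":0,"tx":0,"ty":0,"tz":-10,"grip":0.35}]' 25; python3 look.py w6
python3 - <<'E'
from meas import *
p,d,K,T=load("w6")
v,u=np.mgrid[150:310,250:420]; W=world(u,v,d[150:310,250:420],K,T)-[525.3,-174.9,2]
a=np.deg2rad(-6.8); X=W[...,0]*np.cos(a)+W[...,1]*np.sin(a); Y=-W[...,0]*np.sin(a)+W[...,1]*np.cos(a); Z=W[...,2]
for n,m in (("a top",(Z>32)&(Z<42)&(Y>1)),("b top",(Z>32)&(Z<42)&(Y<1))):
    if m.sum(): print(n,np.percentile(X[m],[1,99]).round(1),np.percentile(Y[m],[1,99]).round(1),np.median(Z[m]).round(1))
E
```

```text
clock: 6.22
tool_pos: [486.0, -189.2, 10.2]
ee_rot: [[0.119, 0.993, -0.0], [0.993, -0.119, 0.0], [0.0, -0.0, -1.0]]
force: [0.1, -0.9, 0.6]
gripper_width: 49.3
gripper_force: 25.0
clock: 6.98
tool_pos: [487.5, -189.0, 113.9]
ee_rot: [[0.118, 0.993, 0.006], [0.993, -0.118, -0.003], [-0.003, 0.007, -1.0]]
force: [-0.3, -0.2, -1.3]
gripper_width: 64.0
gripper_force: 0.0
6.975 [ 487.5 -189.   113.9]
a top [-61.6 -13. ] [ 2.8 37.8] 36.1
b top [-60.6  39.3] [-42.   -0.6] 35.9
```

```bash
python3 -m crank '[{"rx":0,"ry":0,"rz":-16.5,"tx":6,"ty":-0.7,"tz":0,"grip":0.55},{"rx":0,"ry":0,"rz":-16.5,"tx":12,"ty":-1.3,"tz":0,"grip":0.55},{"rx":0,"ry":0,"rz":-16.5,"tx":18,"ty":-2,"tz":0,"grip":0.55},{"rx":0,"ry":0,"rz":-16.5,"tx":23.8,"ty":-2.6,"tz":3,"grip":0.55},{"rx":0,"ry":0,"rz":-16.5,"tx":23.8,"ty":-2.6,"tz":3,"grip":0.55},{"rx":0,"ry":0,"rz":-16.5,"tx":23.8,"ty":-2.6,"tz":3,"grip":0.55}]' 25; python3 look.py w7
python3 - <<'E'
from rig import *
from meas import *
s=monitor.get_state();R=np.array(s["ee_rot"]);print(R.round(3))
orange=lambda h:(h[...,0]>5)&(h[...,0]<25)&(h[...,1]>110)&(h[...,2]>60)
P=pts("w7",orange,(250,150,400,303)); rep("c",P,26,36)
E
```

```text
clock: 7.78
tool_pos: [487.9, 51.1, 79.4]
ee_rot: [[-0.17, 0.985, -0.002], [0.985, 0.17, 0.0], [0.0, -0.002, -1.0]]
force: [0.1, 0.5, -0.6]
gripper_width: 73.7
gripper_force: 0.0
7.775 [487.9  51.1  79.4]
[[-0.169  0.986 -0.001]
 [ 0.986  0.169  0.   ]
 [ 0.    -0.001 -1.   ]]
c 3574 z pct [11.3 29.1 30.2 31.  31.6]
  rect [489.2  54.5] [49.6 35.9] 10.1 n 3383
```

View pics/w7.png

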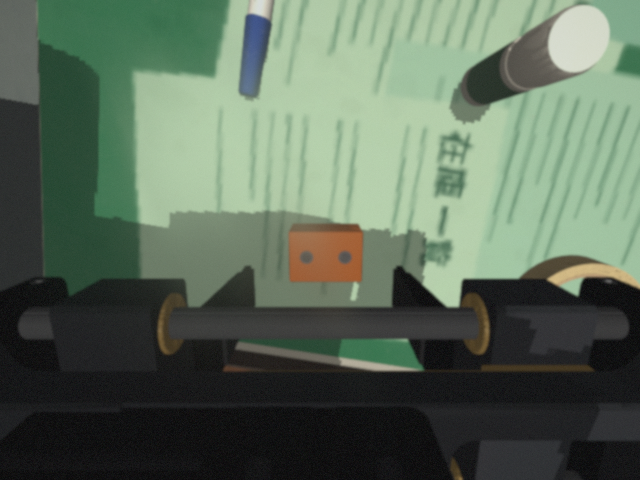

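c is at (326,253) in w7, square to the gripper, with the glue stick and pen clear of it. I'll grip it high on the web so the fingertips stay above the silver flanges when c is placed.

```bash
python3 -m crank '[{"rx":0,"ry":0,"rz":-0.3,"tx":0.32,"ty":0.18,"tz":4,"grip":0.55},{"rx":0,"ry":0,"rz":-0.3,"tx":0.32,"ty":0.18,"tz":5.6,"grip":0.55},{"rx":0,"ry":0,"rz":-0.3,"tx":0.32,"ty":0.18,"tz":5.6,"grip":0.3},{"rx":0,"ry":0,"rz":-0.3,"tx":0.32,"ty":0.18,"tz":5.6,"grip":0.3}]' 25
```

```text
clock: 8.32
tool_pos: [489.9, 53.8, 24.8]
ee_rot: [[-0.173, 0.985, 0.001], [0.985, 0.173, 0.0], [-0.0, 0.001, -1.0]]
force: [0.3, -0.8, 0.1]
gripper_width: 63.1
gripper_force: 0.0
```

```bash
python3 -m crank '[{"rx":0,"ry":0,"rz":0,"tx":0.05,"ty":-0.05,"tz":0.15,"grip":0.3},{"rx":0,"ry":0,"rz":0,"tx":0.05,"ty":-0.05,"tz":0.15,"grip":-0.2},{"rx":0,"ry":0,"rz":0,"tx":0.05,"ty":-0.05,"tz":0.15,"grip":-0.2},{"rx":0,"ry":0,"rz":0,"tx":0.05,"ty":-0.05,"tz":0.15,"grip":-0.2},{"rx":0,"ry":0,"rz":0,"tx":0.05,"ty":-0.05,"tz":0.15,"grip":-0.2}]' 30
python3 - <<'E'
from rig import *
import numpy as np
s=monitor.get_state();R=np.array(s["ee_rot"])
a=np.deg2rad(-6.8);g=np.array([525.3,-174.9,0])+[-37*np.cos(a)-1*np.sin(a)*1,-37*np.sin(a)+1*np.cos(a),130]
print(s["tool_pos"],s["gripper_force"],g,(R.T@(g-s["tool_pos"])/10).round(2))
E
```

```text
clock: 8.95
tool_pos: [489.0, 55.0, 22.9]
ee_rot: [[-0.174, 0.985, 0.001], [0.985, 0.174, 0.0], [-0.0, 0.001, -1.0]]
force: [-1.0, -1.3, 6.6]
gripper_width: 49.5
gripper_force: 30.0
[488.99109581  55.03768826  22.9168745 ] 29.997053146362305 [ 488.67868017 -169.52608766  130.        ] [-22.11  -3.94 -10.71]
```

```bash
python3 -m crank '[{"rx":0,"ry":0,"rz":0,"tx":0,"ty":0,"tz":-4,"grip":-0.2},{"rx":0,"ry":0,"rz":0,"tx":0,"ty":0,"tz":-10,"grip":-0.2},{"rx":0,"ry":0,"rz":16.8,"tx":-6,"ty":-1,"tz":-10.7,"grip":-0.2},{"rx":0,"ry":0,"rz":16.8,"tx":-12,"ty":-2.1,"tz":-10.7,"grip":-0.2},{"rx":0,"ry":0,"rz":16.8,"tx":-18,"ty":-3.2,"tz":-10.7,"grip":-0.2},{"rx":0,"ry":0,"rz":16.8,"tx":-22.1,"ty":-3.94,"tz":-10.7,"grip":-0.2},{"rx":0,"ry":0,"rz":16.8,"tx":-22.1,"ty":-3.94,"tz":-10.7,"grip":-0.2},{"rx":0,"ry":0,"rz":16.8,"tx":-22.1,"ty":-3.94,"tz":-10.7,"grip":-0.2}]' 30; python3 look.py w8
cat > cad.py <<'E'
from meas import *
def cad(n,box=(230,100,430,310)):
    p,d,K,T=load(n);a,b,c,e=box
    v,u=np.mgrid[b:e,a:c]; W=world(u,v,d[b:e,a:c],K,T)-[525.3,-174.9,2]
    t=np.deg2rad(-6.8); return p[b:e,a:c],W[...,0]*np.cos(t)+W[...,1]*np.sin(t),-W[...,0]*np.sin(t)+W[...,1]*np.cos(t),W[...,2]
E
python3 - <<'E'
from cad import *
p,X,Y,Z=cad("w8")
s=p.max(2).astype(int)-p.min(2)
for n,m in (("a top",(Z>32)&(Z<42)&(Y>0)&(s<60)),("b top",(Z>32)&(Z<42)&(Y<1)&(Y>-39)&(X<0)&(s<60)),("c top",(Z>120)&(Z<150)&(s>70))):
    if m.sum(): print(n,np.percentile(X[m],[1,99]).round(1),np.percentile(Y[m],[1,99]).round(1),np.median(Z[m]).round(1),m.sum())
E
```

```text
clock: 9.95
tool_pos: [488.2, -169.1, 129.3]
ee_rot: [[0.118, 0.993, -0.001], [0.993, -0.118, 0.001], [0.001, -0.001, -1.0]]
force: [-0.3, -0.6, -1.2]
gripper_width: 49.9
gripper_force: 30.0
9.95 [ 488.2 -169.1  129.3]
a top [-61.3  40.3] [ 3.  46.4] 36.1 729
b top [-57.1 -27.7] [-0.4 -0.3] 32.5 3
c top [-61.7 -12.8] [-6.  18.7] 134.6 4093
```

View pics/w8.png

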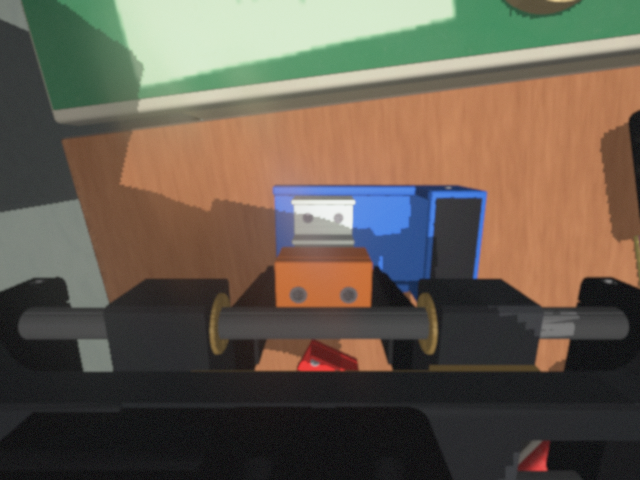

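c is held square at (323,278) over the gap, centred at y≈0.7 and x≈-37. Lowering.

```bash
python3 -m crank '[{"rx":0,"ry":0,"rz":0,"tx":0,"ty":0,"tz":5,"grip":-0.2},{"rx":0,"ry":0,"rz":0,"tx":0,"ty":0,"tz":7,"grip":-0.2},{"rx":0,"ry":0,"rz":0,"tx":0,"ty":0,"tz":8.5,"grip":-0.2},{"rx":0,"ry":0,"rz":0,"tx":0,"ty":0,"tz":8.95,"grip":-0.2},{"rx":0,"ry":0,"rz":0,"tx":0,"ty":0,"tz":9.0,"grip":-0.2},{"rx":0,"ry":0,"rz":0,"tx":0,"ty":0,"tz":9.0,"grip":-0.2}]' 30
```

```text
clock: 10.75
tool_pos: [488.9, -169.5, 40.2]
ee_rot: [[0.118, 0.993, 0.001], [0.993, -0.118, -0.0], [-0.0, 0.001, -1.0]]
force: [-0.7, 0.4, -0.8]
gripper_width: 49.9
gripper_force: 30.0
```

```bash
python3 -m crank '[{"rx":0,"ry":0,"rz":0,"tx":0,"ty":0,"tz":0.08,"grip":-0.2},{"rx":0,"ry":0,"rz":0,"tx":0,"ty":0,"tz":0.12,"grip":-0.2},{"rx":0,"ry":0,"rz":0,"tx":0,"ty":0,"tz":0.12,"grip":-0.2}]' 30
python3 -m crank '[{"rx":0,"ry":0,"rz":0,"tx":0,"ty":0,"tz":0,"grip":0.35},{"rx":0,"ry":0,"rz":0,"tx":0,"ty":0,"tz":0,"grip":0.35},{"rx":0,"ry":0,"rz":0,"tx":0,"ty":0,"tz":0,"grip":0.35},{"rx":0,"ry":0,"rz":0,"tx":0,"ty":0,"tz":-4,"grip":0.35},{"rx":0,"ry":0,"rz":0,"tx":0,"ty":0,"tz":-8,"grip":0.35},{"rx":0,"ry":0,"rz":0,"tx":0,"ty":0,"tz":-8,"grip":0.35}]' 30; python3 look.py w9
python3 - <<'E'
from cad import *
p,X,Y,Z=cad("w9")
s=p.max(2).astype(int)-p.min(2)
for n,m in (("a top",(Z>32)&(Z<42)&(Y>20)&(Y<39)&(X<0)&(s<60)),("b top",(Z>32)&(Z<42)&(Y<-19)&(Y>-39)&(X<0)&(s<60)),("c top",(Z>40)&(Z<60)&(s>70)&(X<0))):
    if m.sum(): print(n,np.percentile(X[m],[1,99]).round(1),np.percentile(Y[m],[1,99]).round(1),np.median(Z[m]).round(1),m.sum())
E
```

```text
clock: 11.12
tool_pos: [488.8, -169.6, 39.1]
ee_rot: [[0.118, 0.993, 0.001], [0.993, -0.118, -0.0], [-0.0, 0.001, -1.0]]
force: [-1.1, 0.8, 6.4]
gripper_width: 49.5
gripper_force: 30.0
clock: 11.88
tool_pos: [489.6, -170.0, 120.7]
ee_rot: [[0.118, 0.993, 0.004], [0.993, -0.118, -0.002], [-0.002, 0.005, -1.0]]
force: [1.2, -0.2, -0.4]
gripper_width: 64.3
gripper_force: 0.0
11.875 [ 489.6 -170.   120.7]
a top [-61.1 -13.7] [34.4 38.3] 36.1 387
b top [-60.9 -12.2] [-36.5 -32.3] 35.9 389
c top [-60.6 -12.9] [-16.4  17.8] 44.4 2649
```

The pack is nested: c's top is at 44.4 and all three are level in x. Next I turn the gripper 90° so each finger's side pushes one silver web end and one of c's flanges.

```bash
python3 -m crank '[{"rx":0,"ry":0,"rz":90,"tx":0,"ty":-5.2,"tz":0,"grip":-0.45},{"rx":0,"ry":0,"rz":90,"tx":0,"ty":-5.2,"tz":0,"grip":-0.45},{"rx":0,"ry":0,"rz":90,"tx":0,"ty":-5.2,"tz":0,"grip":-0.45},{"rx":0,"ry":0,"rz":90,"tx":0,"ty":-5.2,"tz":0,"grip":-0.45},{"rx":0,"ry":0,"rz":90,"tx":0,"ty":-5.2,"tz":0,"grip":-0.45},{"rx":0,"ry":0,"rz":90,"tx":0,"ty":-5.2,"tz":0,"grip":-0.45},{"rx":0,"ry":0,"rz":90,"tx":0,"ty":-5.2,"tz":0,"grip":-0.45},{"rx":0,"ry":0,"rz":90,"tx":0,"ty":-5.2,"tz":0,"grip":-0.45},{"rx":0,"ry":0,"rz":90,"tx":0,"ty":-5.2,"tz":0,"grip":-0.45},{"rx":0,"ry":0,"rz":90,"tx":0,"ty":-5.2,"tz":0,"grip":-0.45},{"rx":0,"ry":0,"rz":90,"tx":0,"ty":-5.2,"tz":0,"grip":-0.45}]' 30; python3 - <<'E'
from rig import *
import numpy as np
s=monitor.get_state();R=np.array(s["ee_rot"]);print(R.round(3),np.round(s["joint_positions"]))
t=np.deg2rad(-6.8)
for cx in(-88,-72,12,14):
    g=np.array([525.3,-174.9,10.5])+[cx*np.cos(t)-.5*np.sin(t),cx*np.sin(t)+.5*np.cos(t),0]
    print(cx,(R.T@(g-s["tool_pos"])/10).round(2))
E
```

```text
clock: 13.3
tool_pos: [436.7, -163.2, 117.8]
ee_rot: [[0.993, -0.116, -0.001], [-0.116, -0.993, 0.001], [-0.001, -0.001, -1.0]]
force: [-1.0, -0.5, 0.6]
gripper_width: 26.5
gripper_force: 0.0
[[ 0.993 -0.116 -0.001]
 [-0.116 -0.993  0.001]
 [-0.001 -0.001 -1.   ]] [-29.  24. 117.   0.  39.  68.]
-88 [ 0.15  0.07 10.73]
-72 [ 1.75  0.07 10.73]
12 [10.15  0.09 10.72]
14 [10.35  0.09 10.72]
```

```bash
python3 -m crank '[{"rx":0,"ry":0,"rz":0,"tx":0,"ty":0.08,"tz":5,"grip":-0.45},{"rx":0,"ry":0,"rz":0,"tx":0,"ty":0.08,"tz":9.5,"grip":-0.45},{"rx":0,"ry":0,"rz":0,"tx":0,"ty":0.08,"tz":10.6,"grip":-0.45},{"rx":0,"ry":0,"rz":0,"tx":1,"ty":0.08,"tz":10.6,"grip":-0.45},{"rx":0,"ry":0,"rz":0,"tx":2,"ty":0.08,"tz":10.6,"grip":-0.45},{"rx":0,"ry":0,"rz":0,"tx":2.5,"ty":0.08,"tz":10.6,"grip":-0.45},{"rx":0,"ry":0,"rz":0,"tx":3,"ty":0.08,"tz":10.6,"grip":-0.45},{"rx":0,"ry":0,"rz":0,"tx":3,"ty":0.08,"tz":10.6,"grip":-0.45}]' 30; python3 look.py w10
python3 - <<'E'
from cad import *
p,X,Y,Z=cad("w10",(150,150,500,470))
cv2.imwrite("pics/w10c.png",p[...,::-1])
s=p.max(2).astype(int)-p.min(2)
for n,m in (("a top",(Z>32)&(Z<42)&(Y>25)&(Y<38.5)&(X<30)&(s<60)),("b top",(Z>32)&(Z<42)&(Y<-25)&(Y>-38)&(X<30)&(s<60)),("c top",(Z>41)&(Z<50)&(s>70)&(X<35)&(abs(Y)<25))):
    if m.sum(): print(n,np.percentile(X[m],[1,99]).round(1),np.percentile(Y[m],[1,99]).round(1),np.median(Z[m]).round(1),m.sum())
E
```

```text
clock: 14.3
tool_pos: [467.2, -167.8, 12.7]
ee_rot: [[0.993, -0.118, 0.001], [-0.118, -0.993, -0.0], [0.001, 0.0, -1.0]]
force: [0.4, -0.3, 0.0]
gripper_width: 26.0
gripper_force: 0.0
14.3 [ 467.2 -167.8   12.7]
a top [-43.9   3.1] [33.7 37.8] 36.2 1147
b top [-43.9   3.1] [-37.1 -32.9] 36.0 1148
c top [-45.5   3.3] [-17.2  17.5] 44.5 9227
```

View pics/w10.png

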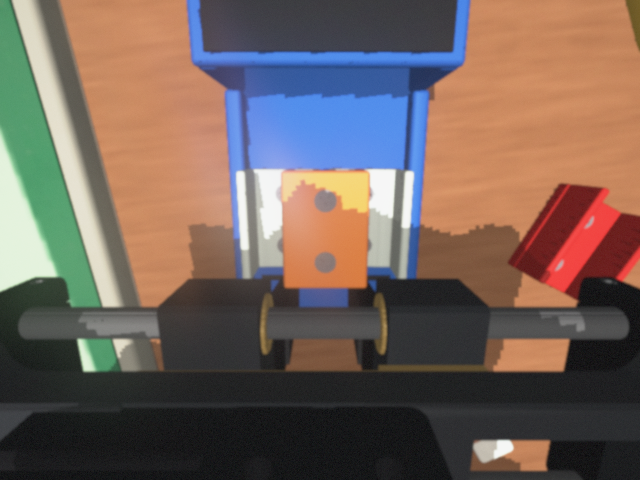

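The pack slides together, a, b and c aligned at (325,225). Continuing under the roof.

```bash
python3 -m crank '[{"rx":0,"ry":0,"rz":0,"tx":0.8,"ty":0,"tz":0.1,"grip":-0.45},{"rx":0,"ry":0,"rz":0,"tx":1.6,"ty":0,"tz":0.1,"grip":-0.45},{"rx":0,"ry":0,"rz":0,"tx":2.4,"ty":0,"tz":0.1,"grip":-0.45},{"rx":0,"ry":0,"rz":0,"tx":3.2,"ty":0,"tz":0.1,"grip":-0.45},{"rx":0,"ry":0,"rz":0,"tx":4,"ty":0,"tz":0.1,"grip":-0.45},{"rx":0,"ry":0,"rz":0,"tx":4.8,"ty":0,"tz":0.1,"grip":-0.45},{"rx":0,"ry":0,"rz":0,"tx":5.6,"ty":0,"tz":0.1,"grip":-0.45},{"rx":0,"ry":0,"rz":0,"tx":6.2,"ty":0,"tz":0.1,"grip":-0.45},{"rx":0,"ry":0,"rz":0,"tx":6.5,"ty":0,"tz":0.1,"grip":-0.45},{"rx":0,"ry":0,"rz":0,"tx":6.5,"ty":0,"tz":0.1,"grip":-0.45}]' 30; python3 look.py w11
cat > e.py <<'E'
import sys
from cad import *
p,X,Y,Z=cad(sys.argv[1],(150,100,500,310))
s=p.max(2).astype(int)-p.min(2)
for n,m in (("a top",(Z>32)&(Z<42)&(Y>25)&(Y<38.5)&(X<60)&(s<60)),("b top",(Z>32)&(Z<42)&(Y<-25)&(Y>-38)&(X<60)&(s<60)),("c top",(Z>41)&(Z<50)&(s>70)&(X<60)&(abs(Y)<25)),("roof",(Z>53)&(Z<60)&(s>50))):
    if m.sum(): print(n,np.percentile(X[m],[1,99]).round(1),np.percentile(Y[m],[1,99]).round(1),np.median(Z[m]).round(1),m.sum())
E
python3 e.py w11
```

```text
clock: 15.6
tool_pos: [531.5, -175.4, 11.4]
ee_rot: [[0.993, -0.118, 0.001], [-0.118, -0.993, -0.0], [0.001, 0.0, -1.0]]
force: [-0.3, 0.5, 0.5]
gripper_width: 26.1
gripper_force: 0.0
15.6 [ 531.5 -175.4   11.4]
a top [20.9 34.4] [33.6 37.7] 36.1 310
b top [21.2 34.5] [-36.9 -32.8] 36.1 306
c top [19.  36.6] [-17.2  17.6] 44.4 3023
roof [39.7 79.8] [-46.7  45.5] 55.4 7191
```

```bash
python3 -m crank '[{"rx":0,"ry":0,"rz":0,"tx":0.15,"ty":0,"tz":0,"grip":-0.45},{"rx":0,"ry":0,"rz":0,"tx":0.3,"ty":0,"tz":0,"grip":-0.45},{"rx":0,"ry":0,"rz":0,"tx":0.4,"ty":0,"tz":0,"grip":-0.45},{"rx":0,"ry":0,"rz":0,"tx":0.4,"ty":0,"tz":0,"grip":-0.45}]'
python3 -m crank '[{"rx":0,"ry":0,"rz":0,"tx":0.05,"ty":0,"tz":0,"grip":-0.45},{"rx":0,"ry":0,"rz":0,"tx":0.1,"ty":0,"tz":0,"grip":-0.45},{"rx":0,"ry":0,"rz":0,"tx":0.1,"ty":0,"tz":0,"grip":-0.45}]'
```

```text
clock: 16.15
tool_pos: [535.3, -175.8, 11.4]
ee_rot: [[0.993, -0.118, 0.0], [-0.118, -0.993, 0.0], [0.0, -0.0, -1.0]]
force: [-1.0, 0.3, 0.0]
gripper_width: 25.9
gripper_force: 0.4
clock: 16.52
tool_pos: [536.2, -175.9, 11.4]
ee_rot: [[0.993, -0.118, 0.0], [-0.118, -0.993, 0.0], [0.0, -0.0, -1.0]]
force: [-1.1, -0.6, -0.1]
gripper_width: 25.6
gripper_force: 0.6
```

```bash
M='python3 -m crank'; $M '[{"rx":0,"ry":0,"rz":0,"tx":0.05,"ty":0,"tz":0,"grip":-0.45},{"rx":0,"ry":0,"rz":0,"tx":0.1,"ty":0,"tz":0,"grip":-0.45},{"rx":0,"ry":0,"rz":0,"tx":0.1,"ty":0,"tz":0,"grip":-0.45}]'|grep -E "pos|^force"
$M '[{"rx":0,"ry":0,"rz":0,"tx":0.05,"ty":0,"tz":0,"grip":-0.45},{"rx":0,"ry":0,"rz":0,"tx":0.05,"ty":0,"tz":0,"grip":-0.45}]'|grep -E "pos|^force"
python3 look.py w12; python3 e.py w12
```

```text
tool_pos: [537.2, -176.1, 11.4]
force: [-0.2, -0.8, 0.5]
tool_pos: [537.4, -176.0, 11.3]
force: [-2.6, -0.5, 0.1]
17.15 [ 537.4 -176.    11.3]
a top [26.8 34. ] [33.6 37.6] 36.2 150
b top [26.5 33.5] [-36.8 -32.8] 35.9 149
c top [24.2 36.1] [-17.1  17.6] 44.4 2000
roof [39.9 79.5] [-46.7  45.5] 55.4 6714
```

```bash
M='python3 -m crank'; $M '[{"rx":0,"ry":0,"rz":0,"tx":0.05,"ty":0,"tz":0,"grip":-0.45},{"rx":0,"ry":0,"rz":0,"tx":0.05,"ty":0,"tz":0,"grip":-0.45}]'|grep -E "pos|^force|width"
$M '[{"rx":0,"ry":0,"rz":0,"tx":0.05,"ty":0,"tz":0,"grip":-0.45},{"rx":0,"ry":0,"rz":0,"tx":0.05,"ty":0,"tz":0,"grip":-0.45}]'|grep -E "pos|^force|width"
```

```text
tool_pos: [537.4, -176.0, 11.3]
force: [-6.4, -0.6, 2.6]
gripper_width: 26.1
tool_pos: [537.4, -176.0, 11.3]
force: [-9.0, -0.8, 4.6]
gripper_width: 26.5
```

```bash
M='python3 -m crank'; $M '[{"rx":0,"ry":0,"rz":0,"tx":0.1,"ty":0,"tz":0,"grip":-0.45},{"rx":0,"ry":0,"rz":0,"tx":0.2,"ty":0,"tz":0,"grip":-0.45},{"rx":0,"ry":0,"rz":0,"tx":0.2,"ty":0,"tz":0,"grip":-0.45}]'|grep -E "pos|^force|width"
$M '[{"rx":0,"ry":0,"rz":0,"tx":-0.5,"ty":0,"tz":0,"grip":-0.45},{"rx":0,"ry":0,"rz":0,"tx":-4,"ty":0,"tz":0,"grip":-0.45},{"rx":0,"ry":0,"rz":0,"tx":-8,"ty":0,"tz":-3,"grip":-0.45},{"rx":0,"ry":0,"rz":0,"tx":-8,"ty":0,"tz":-8,"grip":-0.45},{"rx":0,"ry":0,"rz":0,"tx":-8,"ty":0,"tz":-8,"grip":-0.45},{"rx":0,"ry":0,"rz":0,"tx":-8,"ty":0,"tz":-8,"grip":-0.45}]'
python3 look.py w13; python3 e.py w13
```

```text
tool_pos: [537.5, -175.9, 11.4]
force: [-19.5, -2.2, 12.2]
gripper_width: 26.2
clock: 18.82
tool_pos: [461.5, -167.1, 91.3]
ee_rot: [[0.993, -0.118, 0.001], [-0.118, -0.993, -0.0], [0.001, 0.0, -1.0]]
force: [-0.1, 0.6, 0.0]
gripper_width: 26.0
gripper_force: 0.0
18.825 [ 461.5 -167.1   91.3]
a top [24.3 37.7] [33.7 37.8] 36.0 169
b top [24.2 37.6] [-36.9 -32.9] 36.1 168
c top [24.5 36.3] [-17.3  17.9] 44.4 1192
```

View pics/w13.png

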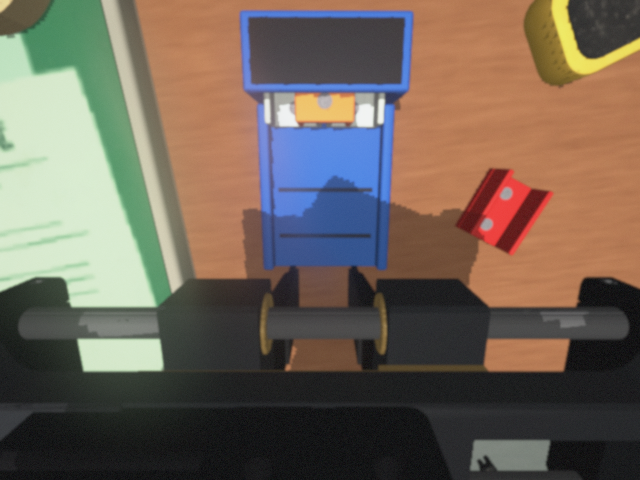

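All three front edges are in line at x≈24 of the caddy (home), at row ~125 of the picture, with c's top at z≈44. The gripper is clear.

```bash
python3 -c "
from rig import order
print(order.job_done())"
```

```text
the job is handed in; nothing more can be done
None
```

I nested the two silver brackets and the orange one in the caddy, slid the pack under the roof to the back stop (the last wrist picture shows all three front edges at x ≈ 24 mm, the home position), and handed the job in after about 19 s of the 64 s allowed.

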